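# Fetch the salt jar from behind the sliding door

### The job

Slide the lower door of the low cabinet all the way open, under the other door, and take out the tall clay jar behind it. Set the jar down gently, upright and wholly on the round wooden board; leave the squat bowl in the cabinet and keep the upper door shut.

Things in the scene. Friction and masses are not known exactly. Their poses are not given: they have to be found in the camera images.
- cabinet: low wooden box fixed on the bench, 264 mm deep (x) by 500 mm long (y), origin at the centre of its underside, on the bench. Two 8 mm plywood doors lie flat as its top and slide along y: the lower one over its left (+y) half, the upper one over its right half. Front and back rails rise to 113 mm; the inner floor is at 12 mm.
- low_door (a joint): travel (m) of the lower door: 0 = shut, 0.18 = fully open. It slides along the cabinet's -y, under the upper door, and stays where left (about 2 N of friction). Its top face is 98 mm above the bench. It may start up to 50 mm open, too little to reach in. Fully open, the clear opening is about 240 mm (x) by 170 mm (y).
- low_door_grip (a point): on the upright wooden batten (handle) at the lower door's outer (+y) end: 18 mm thick (y), 100 mm long (x), 32 mm tall; the point is at its middle in x and y, 12 mm below its top, 20 mm above the door's top face; axes as the cabinet's, z up. With the door fully open, 33 mm stay free between the batten and the upper door's edge.
- top_door (a joint): travel (m) of the upper door towards +y: 0 = shut, where it starts and should stay. Its top face is 109 mm above the bench; it has the same batten at its outer (-y) end, reaching 141 mm above the bench.
- salt_jar_mid (a point): the tall jar: loose, pale clay, upright, 72 mm tall in all; a plain cylinder 52 mm in diameter up to 56 mm, then a fixed lid (46 mm in diameter) with a small knob (18 mm); 0.14 to 0.28 kg. It stands in the compartment under the lower door. The point is on its axis, 36 mm above its underside; z is its own upward axis.
- sauce_bowl_mid (a point): the squat open clay bowl beside the jar in the same compartment, 72 mm in diameter and 34 mm tall, about 110 mm from the jar across the cabinet (nearer or farther in x); loose; to be left. The point is on its axis, 17 mm above its underside.
- board: round flat wooden board, fixed on the bench to the right of the cabinet, 140 mm in diameter, 20 mm thick; origin at the centre of its underside, on the bench (its top is 20 mm above).
Things that resemble listed ones, but are neither listed nor needed, are in the scene too. Of the things like the board, leave any that is black, purple or white; of the rest the larger one is meant.

How it is judged:
On the way:
1. the lower door is slid open (at least 150 mm of its 180 mm) while the jar still stands in the compartment (value of joint low_door above 0.15 m and height (world z) of salt_jar_mid below 0.07 m), for 0.2 s.
At the end, for the whole second after the job is handed in: the tall jar stands upright (within 10 degrees) and at rest on the round board, its axis within 44 mm of the board's centre (its whole foot on the board); the squat bowl is within 40 mm of where it stood, and the upper door is shut to within 30 mm (horizontal distance between salt_jar_mid and board below 0.044 m and height (world z) of salt_jar_mid between 0.05 and 0.062 m and angle between salt_jar_mid's own z axis and vertical below 0.17 rad and distance of sauce_bowl_mid from where it was at the start of the episode below 0.04 m and value of joint top_door below 0.03 m and linear speed of salt_jar below 0.03 m/s); the robot touches nothing.
It fails at once if the jar is dropped or thrown (over 0.7 m/s while not held) (contact force between the fingers and salt_jar below 0.05 N and linear speed of salt_jar above 0.7 m/s).
It also fails if it takes over 56 s, if anything falls off the work surface, if the arm or the gripper's body presses on something with over 40 N, if the wrist force passes 120 N, or if a joint passes its speed limit or range.

### The arm

A 7-joint arm with a two-finger parallel gripper is mounted at the origin on the work surface. World frame = base frame: x ahead of the robot, y to its left, z up, the work surface at z = 0. Lengths are in m, angles in rad, forces in N, time in s.
With the tool pointing down it reaches from about 0.4 to 0.85 m from the base axis. Payload 4.5 kg.
Tool frame: the origin (TCP) lies between the finger pads; the fingertips stand 14 mm ahead of it and the grasp point (between the pads) lies 5 mm behind it; z points along the fingers, y is the direction in which the jaws open and shut (so a half turn about z gives the same grasp; the last joint's range is limited). The gripper opens to 85 mm and grips with 20 to 120 N. Pads are 22 mm wide; open, the fingers measure 114 mm over their backs; the gripper's body (76 mm by 85 mm) begins 54 mm behind the grasp point. The pads swing forward as they close: fully open they stand 13 mm farther back than shut.
Start: joints at [0.034, 0.689, -0.195, 1.565, 0.157, 0.902, -0.215], TCP at [0.625, 0, 0.245] pointing down, gripper open.
Joint ranges: [-3.01, 3.01], [-0.46, 2.08], [-1.47, 1.51], [0.13, 2.56], [-1, 4.14], [0.04, 2.09], [-2.66, 2.66]. Speed limits (rad/s): [2.57, 2.57, 3.14, 3.14, 3.14, 3.14, 3.14].

### API

Orientations are given as a 3x3 rotation matrix whose columns are the frame's x, y, z axes.
In Python, from rig import bot gives the robot as it stands.
- The arm moves only by the tool play_rows, never from a script. Its argument "motion" is a list of rows, each a list of 7 numbers: the shift along the tool's x, y, z in units of 0.2 m (1.0 is 0.2 m), then the turn, a rotation vector about the tool's x, y, z in units of 2 pi rad (1.0 is 2 pi rad), then the finger opening in mm, from 0 to 85.4. In form: [[x, y, z, rx, ry, rz, claw], ...]. A call has 1 to 10 rows; each row is the pose to reach, as a shift and turn from the pose commanded when the call began, along the tool's axes at that moment, turning the shorter way round; what a row does not reach only later rows make up. A row lasts 1/10 s, in which the tool goes at most 50 mm and 8.59 degrees, less where a joint would pass 70% of its speed; a pose out of reach is approached as far as the arm can. A call with a number of a shift or a turn outside -1 to 1 is refused whole. A call with a gripper value outside its range is refused whole. The fingers move at their own pace and stop on an object; the grip force is fixed at half the most. Time passes only in rows, so rows that repeat a pose let the fingers close. It gives the time, the measured TCP pose, the force and the opening at its end, in the units of the state.
- bot.read_state(): the state, without advancing time (a new reading comes with each control period).
- bot.capture(name): name is "scene" or "side" or "wrist"; returns a dict with "color" (400x640x3 uint8, red, green, blue), "z_map" (400x640 float32, m along the optical axis (not along the pixel's ray), 0 where there is no reading), "mtx" (3x3 intrinsics, pixels), "k1" (the pictures are not rectified: a ray, as slopes to the right and down, at radius r is drawn at 1 + k1 r^2 times it, then the intrinsics apply), "world_from_camera" (4x4, takes a point from camera to world coordinates). Camera axes: x right, y down, z forward; pixel columns grow to the right and rows downward; lengths in m; the calibration is good to about 2 mm. A picture is of the moment at which its call begins.
- bot.close_job(): hands the job in, once; it reports no verdict.
The state is a dict: "time_s": time; "joint_positions": joint angles; "qvel": joint speeds; "joint_torque": joint torques, N m; "eef_pos": TCP position; "orientation": TCP orientation; "ft_force": force on the tool from outside, world axes, zero at the start; "moment": the same for the moment, N m; "finger_gap": opening from 0.0 (shut) to 1.0 (fully open).
Only numpy, scipy, OpenCV 4.12 (cv2) and the standard library are available. Lean on these libraries where they do the work, as an engineer would, in place of code of your own. Each camera call takes 0.05 s, during which the arm holds its last target.

## Working session

There is one attempt and no reset: what is moved stays moved. The work goes in short steps, Python scripts to look and compute and a tool call to move; the robot and the scene stay as the last step left them, time stands still between calls to the robot, and variables do not carry over. Pictures are saved under pics/ and viewed, and the job is handed in when it is done.

Besides the shell and the picture viewer there is one more tool, called after "Request:" as name([rows], argument=value, ...), one row to a line, values as JSON. play_rows: Moves the arm, as the interface text tells. Its arguments: {"type":"object","properties":{"motion":{"type":"array","items":{"type":"array","items":{"type":"number"}}}},"required":["motion"]}

```bash
mkdir -p pics; ls; cat > h.py <<'E'
import numpy as np, cv2, json
from rig import bot
def cap(n,tag):
    c=bot.capture(n); cv2.imwrite(f'pics/{tag}.png',c['color'][:,:,::-1]); np.savez(f'pics/{tag}.npz',**c); return c
def load(tag): return dict(np.load(f'pics/{tag}.npz'))
def ray(c,u,v):
    K=c['mtx'];k1=float(c['k1']); x=(u-K[0,2])/K[0,0]; y=(v-K[1,2])/K[1,1]
    p=cv2.undistortPoints(np.array([[[u,v]]],float),K,np.array([k1,0,0,0,0.]))[0,0]
    return np.array([p[0],p[1],1.])
def w(c,u,v,z=None):
    T=c['world_from_camera']; r=ray(c,u,v)
    if z is None:
        d=float(c['z_map'][int(v),int(u)]); return (T@np.append(r*d,1))[:3]
    R=T[:3,:3]@r; o=T[:3,3]; return o+R*(z-o[2])/R[2]
def cloud(c):
    h,wd=c['z_map'].shape; vv,uu=np.mgrid[0:h,0:wd]
    p=cv2.undistortPoints(np.stack([uu.ravel(),vv.ravel()],1).astype(float)[:,None],c['mtx'],np.array([float(c['k1']),0,0,0,0.]))[:,0]
    d=c['z_map'].ravel(); P=np.c_[p*d[:,None],d,np.ones_like(d)]@c['world_from_camera'].T
    return P[:,:3].reshape(h,wd,3)
E
python3 - <<'E'
from h import *
for n in ['scene','side','wrist']: 
    c=cap(n,n+'0'); print(n,c['world_from_camera'].round(3).tolist(),c['k1'])
s=bot.read_state(); print(s)
E
```

```text
pics
scene [[0.003, 0.638, -0.77, 1.521], [1.0, -0.009, -0.003, -0.115], [-0.009, -0.77, -0.638, 0.964], [0.0, 0.0, 0.0, 1.0]] -0.04569126869226441
side [[-0.881, -0.258, 0.396, -0.171], [-0.472, 0.448, -0.759, 1.033], [0.018, -0.856, -0.517, 0.903], [0.0, 0.0, 0.0, 1.0]] -0.12746034669450465
wrist [[1.0, 0.001, -0.001, 0.625], [0.001, -0.945, -0.326, 0.085], [-0.002, 0.326, -0.945, 0.375], [0.0, 0.0, 0.0, 1.0]] -0.05076987235116836
{'time_s': 0.15, 'joint_positions': array([ 0.03377583,  0.68982995, -0.19454982,  1.56610146,  0.15731223,
        0.90250996, -0.21509972]), 'qvel': array([ 7.60560205e-04, -2.91312825e-03, -9.31479315e-04, -3.20659190e-03,
        1.56160727e-03, -6.92054213e-05,  1.23266158e-03]), 'joint_torque': array([-6.29315091e-04, -5.39936972e+01, -1.26815826e+00, -1.58719003e+01,
        9.24438267e-03,  6.49630194e-03,  1.79077297e-06]), 'eef_pos': array([ 6.24519162e-01, -1.15916354e-05,  2.44645706e-01]), 'orientation': array([[-1.14318007e-04,  9.99998938e-01, -1.45256392e-03],
       [ 9.99999988e-01,  1.14172667e-04, -1.00140368e-04],
       [-9.99744190e-05, -1.45257535e-03, -9.99998940e-01]]), 'ft_force': array([ 0.48485275, -0.63158458, -0.33291659]), 'moment': array([-0.0559275 , -0.04475224, -0.03352097]), 'finger_gap': 0.9965878004800419}
```

View pics/scene0.png

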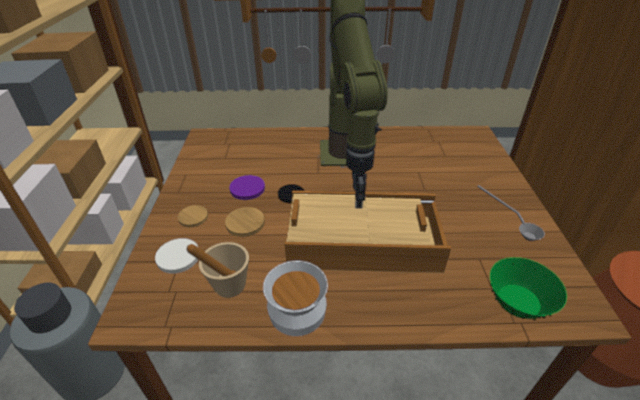

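View pics/side0.png

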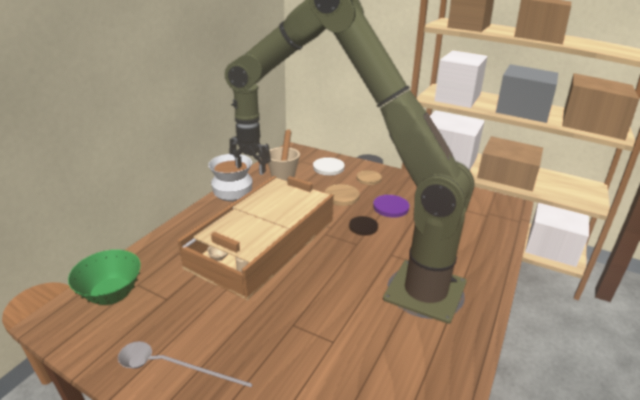

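View pics/wrist0.png

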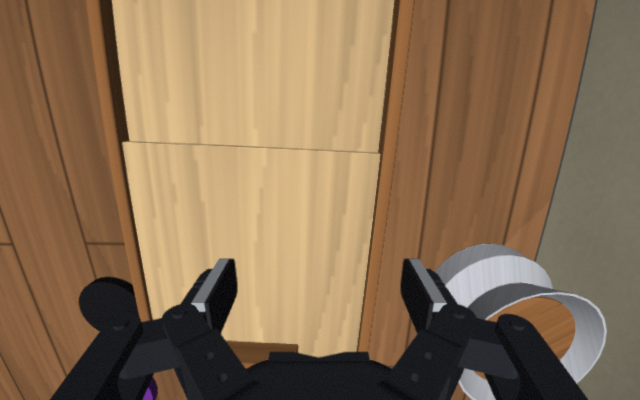

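The scene view shows the lower door's batten at about (422,217) and the upper door's at (295,212). The things like the board are wood (245,221), smaller wood (193,215), purple (247,187), black (291,193) and white (177,254). The larger wooden one at (245,221) is meant. Next I measure these and crop in close.

```bash
python3 - <<'E'
from h import *
c=load('scene0'); im=c['color'][:,:,::-1]
cv2.imwrite('pics/cr1.png',cv2.resize(im[170:280,270:460],None,fx=4,fy=4,interpolation=cv2.INTER_CUBIC))
cv2.imwrite('pics/cr2.png',cv2.resize(im[170:280,150:310],None,fx=4,fy=4,interpolation=cv2.INTER_CUBIC))
s=load('side0')['color'][:,:,::-1]
cv2.imwrite('pics/cr3.png',cv2.resize(s[170:300,170:350],None,fx=4,fy=4,interpolation=cv2.INTER_CUBIC))
P=cloud(c)
for u,v in [(245,221),(193,215),(422,217),(422,210),(295,212),(350,240),(390,215)]: print(u,v,P[v,u].round(3))
E
```

```text
245 221 [ 0.473 -0.375  0.017]
193 215 [ 0.434 -0.572  0.014]
422 217 [0.587 0.216 0.13 ]
422 210 [0.552 0.223 0.13 ]
295 212 [ 0.568 -0.187  0.14 ]
350 240 [ 0.664 -0.017  0.108]
390 215 [0.537 0.125 0.096]
```

View pics/cr1.png

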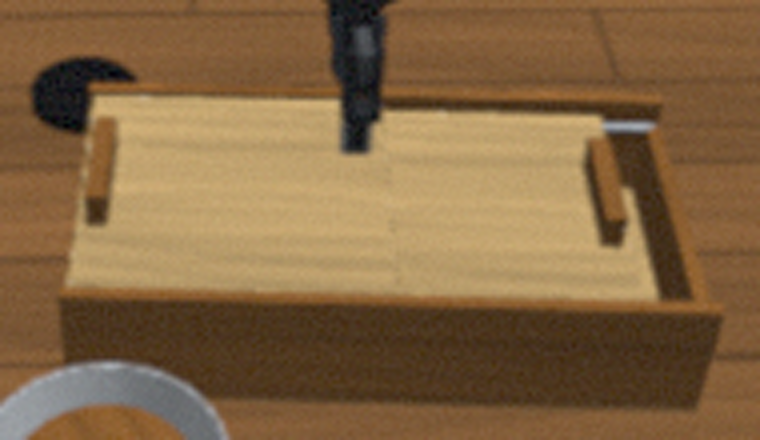

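View pics/cr2.png

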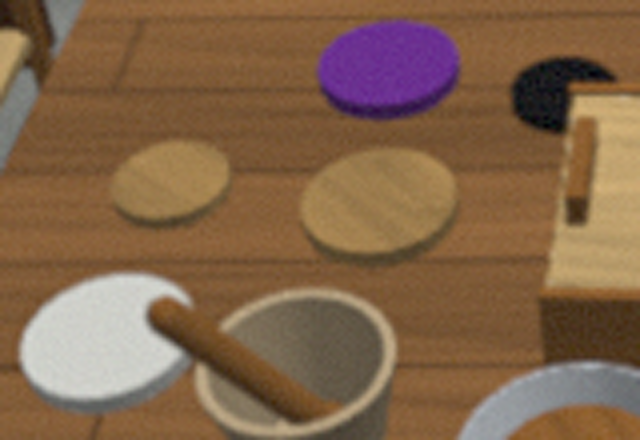

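View pics/cr3.png

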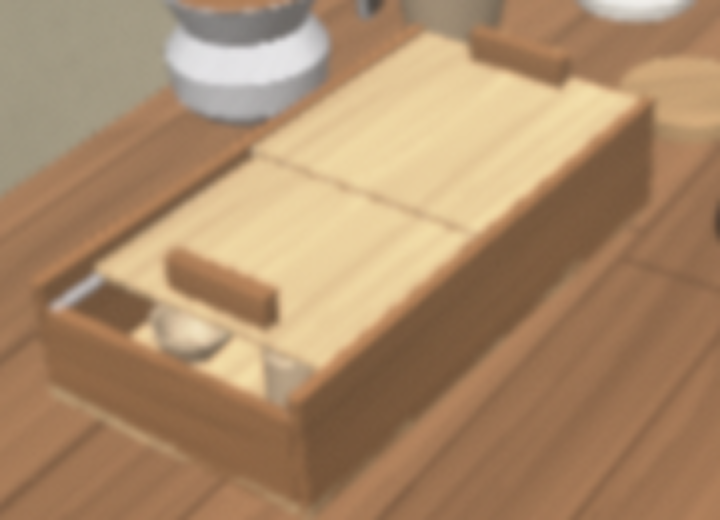

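The larger wooden board is confirmed at crop (378,203), which is about (245,221). The side crop shows the lower door slightly open, with the bowl on the far (+x) side at crop (190,330) and the jar near the robot at (285,375). Next I fit the geometry.

```bash
python3 - <<'E'
from h import *
for tag in ['scene0','side0']:
    c=load(tag); P=cloud(c); P=P+0
    z=P[...,2];x=P[...,0];y=P[...,1]
    print(tag)
    for nm,m in [('low bat',(z>.118)&(z<.15)&(y>.12)&(y<.3)&(x>.4)&(x<.75)),('top bat',(z>.13)&(z<.155)&(y<-.14)&(y>-.3)&(x>.45)&(x<.7))]:
        q=P[m][:,:2].astype(np.float32); 
        if len(q)<10: print(nm,len(q)); continue
        print(nm,len(q),cv2.minAreaRect(q),np.median(P[m][:,2]))
    # board by colour/height
    m=(z>.010)&(z<.03)&(np.hypot(x-.473,y+.375)<.12)
    q=P[m]; print('board',len(q),cv2.minEnclosingCircle(q[:,:2].astype(np.float32)),np.median(q[:,2]), cv2.fitEllipse(cv2.convexHull(q[:,:2].astype(np.float32))))
    m=(z>.06)&(z<.125)&(y>-.3)&(y<.33)&(x>.4)&(x<.78)
    q=P[m]; print('cab',len(q),cv2.minAreaRect(q[:,:2].astype(np.float32)))
E
```

```text
scene0
low bat 149 ((0.532905101776123, 0.20666709542274475), (0.1836586445569992, 0.03972569480538368), 12.628520965576172) 0.12901265171085785
top bat 129 ((0.5511701703071594, -0.18777859210968018), (0.018087252974510193, 0.1026354730129242), 87.06633758544922) 0.13968157958527816
board 854 ((0.4654112160205841, -0.37516912817955017), 0.07426179200410843) 0.018856151980941815 ((0.46588951349258423, -0.3776988685131073), (0.13864563405513763, 0.14565280079841614), 108.89651489257812)
cab 9361 ((0.562719464302063, 0.03970727324485779), (0.500215470790863, 0.27226975560188293), 87.01167297363281)
side0
low bat 192 ((0.5692276954650879, 0.21999803185462952), (0.02088661678135395, 0.09998860955238342), 86.89879608154297) 0.12785195444312153
top bat 124 ((0.546708345413208, -0.18689744174480438), (0.026631932705640793, 0.09740456193685532), 85.31989288330078) 0.13922954132685217
board 493 ((0.45939308404922485, -0.3786887526512146), 0.0758514478802681) 0.019150474757396507 ((0.4625912010669708, -0.37844452261924744), (0.1380213052034378, 0.14837056398391724), 15.363930702209473)
cab 8072 ((0.6082453727722168, 0.037106454372406006), (0.5055297017097473, 0.36638399958610535), 87.17908477783203)
```

Request:
play_rows([
  [0.2, -0.06, 0, 0, 0, 0, 40],
  [0.45, -0.12, 0, 0, 0, 0, 0],
  [0.7, -0.2, 0, 0, 0, 0, 0],
  [0.95, -0.265, 0, 0, 0, 0, 0],
  [0.95, -0.265, 0, 0, 0, 0, 0],
  [0.95, -0.265, 0, 0, 0, 0, 0],
])

```text
time_s: 0.75
eef_pos: [0.5709, 0.1927, 0.2451]
orientation: [[-0.005, 1.0, -0.001], [1.0, 0.005, 0.001], [0.001, -0.001, -1.0]]
ft_force: [-0.2, -0.5, -0.9]
finger_gap: 0.001
```

```bash
python3 - <<'E'
from h import *
c=cap('wrist','w1'); P=cloud(c); s=bot.read_state(); print(s['time_s'],s['eef_pos'],s['finger_gap'])
m=(P[...,2]>.12)&(P[...,2]<.14)&(P[...,1]>.12); print(m.sum(),cv2.minAreaRect(P[m][:,:2].astype(np.float32)),np.median(P[m][:,2]))
E
```

```text
0.8 [0.57186515 0.18983099 0.24504727] 0.0012513370621066871
2601 ((0.5706771016120911, 0.2193777859210968), (0.018640542402863503, 0.09996544569730759), 87.21408081054688) 0.1314417894583459
```

View pics/w1.png

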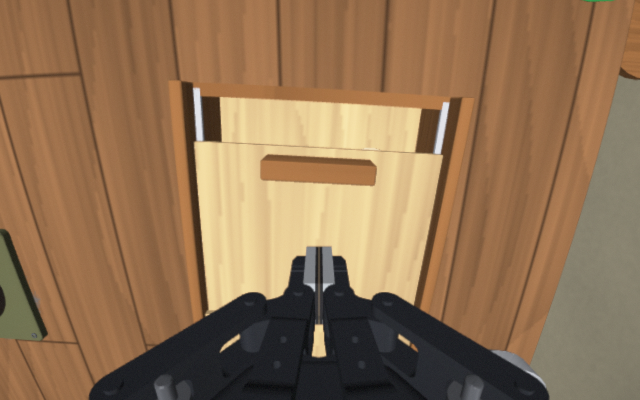

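The wrist view shows the batten at (319,170). It measures (0.571, 0.219) with its top at about 0.131, which agrees with the scene and side fits. I go behind it and push.

Request:
play_rows([
  [0.2, 0, 0, 0, 0, 0, 0],
  [0.365, 0, 0.05, 0, 0, 0, 0],
  [0.365, 0, 0.25, 0, 0, 0, 0],
  [0.365, 0, 0.45, 0, 0, 0, 0],
  [0.365, 0, 0.57, 0, 0, 0, 0],
  [0.365, 0, 0.57, 0, 0, 0, 0],
])

```text
time_s: 1.4
eef_pos: [0.5707, 0.2587, 0.1275]
orientation: [[0.003, 1.0, -0.006], [1.0, -0.003, -0.006], [-0.006, -0.006, -1.0]]
ft_force: [0.2, 0.3, 0.8]
finger_gap: -0.003
```

```bash
python3 - <<'E'
from h import *
s=bot.read_state(); print(s['time_s'],s['eef_pos'],s['ft_force'])
cap('wrist','w2')
E
```

```text
1.4 [0.57068774 0.2587075  0.1275079 ] [0.21612756 0.30212126 0.76274087]
```

View pics/w2.png

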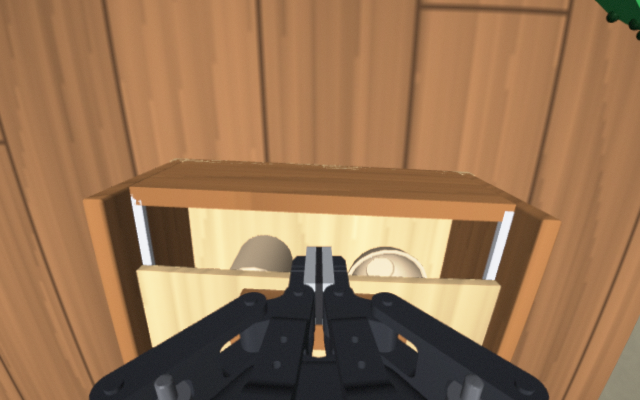

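The fingers are behind the batten, in the gap. The jar shows at (262,255) on the robot's side and the bowl at (388,265). I push now.

Request:
play_rows([
  [-0.08, 0, 0, 0, 0, 0, 0],
  [-0.16, 0, 0, 0, 0, 0, 0],
  [-0.25, -0.01, 0, 0, 0, 0, 0],
  [-0.35, -0.015, 0, 0, 0, 0, 0],
  [-0.45, -0.02, 0, 0, 0, 0, 0],
  [-0.55, -0.025, 0, 0, 0, 0, 0],
  [-0.64, -0.03, 0, 0, 0, 0, 0],
  [-0.7, -0.03, 0, 0, 0, 0, 0],
  [-0.75, -0.03, 0, 0, 0, 0, 0],
  [-0.75, -0.03, 0, 0, 0, 0, 0],
])

```text
time_s: 2.45
eef_pos: [0.5657, 0.11, 0.1315]
orientation: [[0.003, 1.0, -0.001], [1.0, -0.003, -0.002], [-0.002, -0.001, -1.0]]
ft_force: [0.8, 0.4, -0.5]
finger_gap: -0.001
```

```bash
python3 - <<'E'
from h import *
s=bot.read_state(); print(s['time_s'],s['eef_pos'],s['ft_force'])
E
```

```text
2.45 [0.56573319 0.11004084 0.13153602] [ 0.77937028  0.44863202 -0.490329  ]
```

Request:
play_rows([
  [-0.02, 0, 0, 0, 0, 0, 0],
  [-0.035, 0, 0, 0, 0, 0, 0],
  [-0.05, 0, 0, 0, 0, 0, 0],
  [-0.05, 0, 0, 0, 0, 0, 0],
])

```text
time_s: 2.85
eef_pos: [0.5654, 0.1069, 0.1312]
orientation: [[-0.003, 1.0, -0.0], [1.0, 0.003, 0.005], [0.005, -0.0, -1.0]]
ft_force: [-1.4, 5.6, 1.2]
finger_gap: 0.002
```

Request:
play_rows([
  [0.1, 0, 0, 0, 0, 0, 0],
  [0.15, 0, -0.15, 0, 0, 0, 0],
  [0.25, 0, -0.4, 0, 0, 0, 0],
  [0.45, 0, -0.6, 0, 0, 0, 0],
  [0.5, 0, -0.7, 0, 0, 0, 0],
  [0.5, 0, -0.7, 0, 0, 0, 0],
])

```text
time_s: 3.45
eef_pos: [0.5674, 0.2084, 0.2755]
orientation: [[-0.006, 1.0, 0.007], [1.0, 0.006, 0.006], [0.006, 0.007, -1.0]]
ft_force: [0.3, -0.3, -0.0]
finger_gap: -0.001
```

```bash
python3 - <<'E'
from h import *
c=cap('wrist','w3'); P=cloud(c); s=bot.read_state(); print(s['time_s'],s['eef_pos'],s['orientation'].round(3).tolist())
c2=cap('side','s3')
E
```

```text
3.5 [0.56642444 0.20515844 0.27297902] [[-0.003, 1.0, 0.003], [1.0, 0.003, 0.002], [0.002, 0.003, -1.0]]
```

View pics/w3.png

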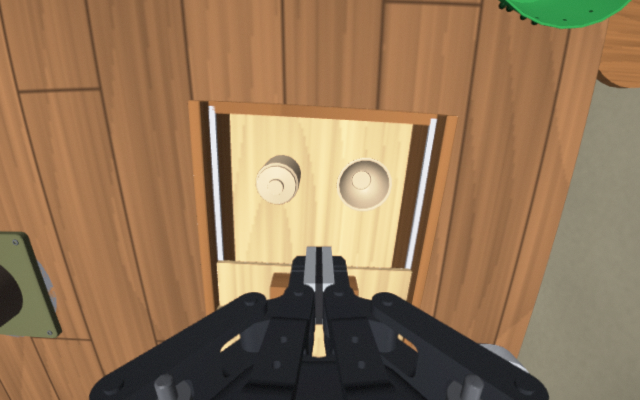

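View pics/s3.png

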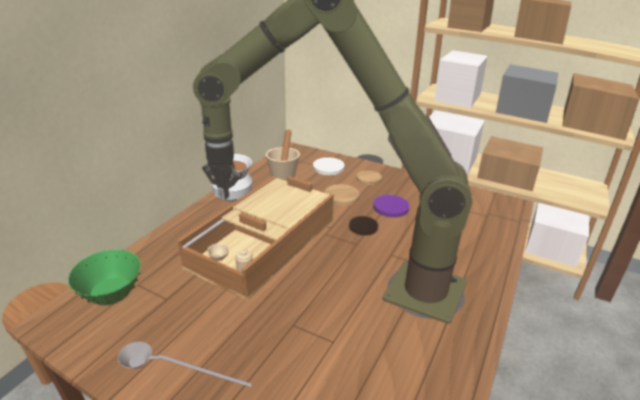

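The door is fully open. The wrist view shows the jar's knob at (276,185) with its lid around (277,182), and the bowl at (364,184).

```bash
python3 - <<'E'
from h import *
c=load('w3'); P=cloud(c); im=c['color'][:,:,::-1]
cv2.imwrite('pics/cr4.png',cv2.resize(im[90:280,180:470],None,fx=2.7,fy=2.7,interpolation=cv2.INTER_CUBIC))
z=P[...,2];x=P[...,0];y=P[...,1]
reg=(x>.44)&(x<.68)&(y>.12)&(y<.29)
for lo,hi in [(.078,.092),(.06,.077),(.062,.077)]:
    m=reg&(z>lo)&(z<hi)&(x<.57)&(x>.47); q=P[m]; print(lo,len(q),cv2.minEnclosingCircle(q[:,:2].astype(np.float32)),np.median(q[:,2]))
m=reg&(z>.035)&(z<.055)&(x>.575)&(x<.66); q=P[m]; print('bowl',cv2.minEnclosingCircle(q[:,:2].astype(np.float32)))
print('knob',w(c,276,185),w(c,276,185,.084))
m=(z>.104)&(z<.12)&(y>.1)&(y<.33); q=P[m]; print('rails',cv2.minAreaRect(q[:,:2].astype(np.float32)))
for v in (150,180,200):
    row=P[v]; print([(u,row[u].round(3).tolist()) for u in (196,206,214,222,232,300,335,400,413,425,440)])
m=(z>.12)&(z<.14)&(y>.05)&(y<.14);q=P[m];print('bat',len(q),cv2.minAreaRect(q[:,:2].astype(np.float32)))
E
```

```text
0.078 1373 ((0.5194023251533508, 0.2456723004579544), 0.06628059595823288) 0.08895425876068053
0.06 617 ((0.5194233059883118, 0.20107200741767883), 0.026274440810084343) 0.07394759194747613
0.062 604 ((0.5194233059883118, 0.20107200741767883), 0.026274440810084343) 0.07464623902596315
bowl ((0.611176073551178, 0.2258739024400711), 0.0717296451330185)
knob [0.52095343 0.20381367 0.08552962] [0.52073651 0.20338842 0.084     ]
rails ((0.5693991780281067, 0.19224490225315094), (0.1963476836681366, 0.264271080493927), 87.33432006835938)
[(196, [0.446, 0.248, 0.114]), (206, [0.452, 0.246, 0.104]), (214, [0.455, 0.244, 0.089]), (222, [0.452, 0.238, 0.051]), (232, [0.453, 0.232, 0.013]), (300, [0.545, 0.233, 0.013]), (335, [0.592, 0.233, 0.012]), (400, [0.68, 0.234, 0.015]), (413, [0.691, 0.237, 0.034]), (425, [0.687, 0.245, 0.086]), (440, [0.693, 0.249, 0.111])]
[(196, [0.442, 0.217, 0.114]), (206, [0.45, 0.215, 0.107]), (214, [0.452, 0.21, 0.089]), (222, [0.45, 0.202, 0.056]), (232, [0.449, 0.191, 0.013]), (300, [0.544, 0.191, 0.013]), (335, [0.593, 0.192, 0.015]), (400, [0.684, 0.192, 0.013]), (413, [0.69, 0.201, 0.048]), (425, [0.69, 0.212, 0.09]), (440, [0.696, 0.218, 0.114])]
[(196, [0.44, 0.195, 0.115]), (206, [0.449, 0.195, 0.113]), (214, [0.449, 0.187, 0.09]), (222, [0.449, 0.178, 0.062]), (232, [0.447, 0.162, 0.014]), (300, [0.544, 0.162, 0.013]), (335, [0.594, 0.162, 0.013]), (400, [0.687, 0.162, 0.013]), (413, [0.689, 0.178, 0.059]), (425, [0.689, 0.191, 0.098]), (440, [0.699, 0.196, 0.114])]
bat 303 ((0.563978374004364, 0.09403270483016968), (0.10102379322052002, 0.016340339556336403), 1.9054679870605469)
```

View pics/cr4.png

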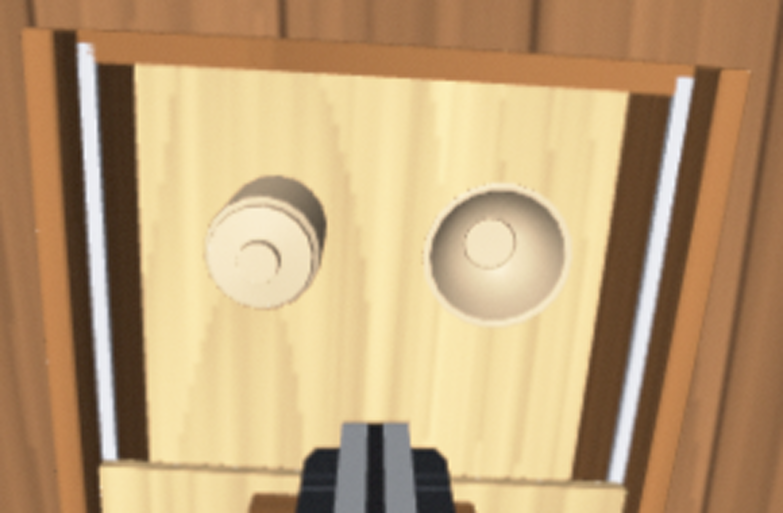

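The jar's axis is at about (0.520, 0.202), and its lid (0.074) and knob (0.085) heights fit the description. With the jaws along x there is room on both sides, so I go above it with the gripper partly open.

Request:
play_rows([
  [-0.01, -0.15, 0, 0, 0, 0, 75],
  [-0.01, -0.23, 0.1, 0, 0, 0, 75],
  [-0.01, -0.23, 0.3, 0, 0, 0, 75],
  [-0.01, -0.23, 0.5, 0, 0, 0, 75],
  [-0.01, -0.23, 0.7, 0, 0, 0, 75],
  [-0.01, -0.23, 0.7, 0, 0, 0, 75],
])

```text
time_s: 4.15
eef_pos: [0.5155, 0.1972, 0.1255]
orientation: [[0.001, 1.0, -0.012], [1.0, -0.001, -0.007], [-0.007, -0.012, -1.0]]
ft_force: [-1.3, -0.8, 0.1]
finger_gap: 0.877
```

```bash
python3 - <<'E'
from h import *
c=cap('wrist','w4'); s=bot.read_state(); print(s['time_s'],s['eef_pos'],s['finger_gap'])
E
```

```text
4.2 [0.51752973 0.19838864 0.12841414] 0.8791246664010008
```

View pics/w4.png

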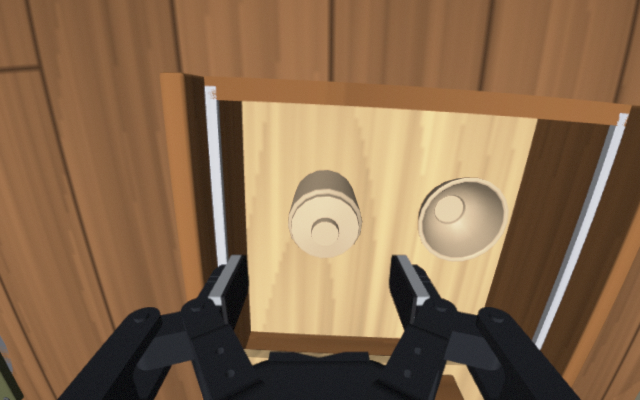

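```bash
python3 - <<'E'
from h import *
c=load('w4'); P=cloud(c);z=P[...,2];x=P[...,0];y=P[...,1]
for lo,hi,a in [(.066,.078,0),(.081,.09,0)]:
    m=(z>lo)&(z<hi)&(abs(x-.52)<.035)&(abs(y-.2)<.035); q=P[m]; print(len(q),cv2.minEnclosingCircle(q[:,:2].astype(np.float32)),np.median(q[:,2]))
print(w(c,325,233,.084), w(c,325,225,.074), 'bowl',w(c,461,218,.046))
s=bot.read_state(); print(s['eef_pos'])
E
```

```text
2748 ((0.5196419954299927, 0.2014310508966446), 0.0260560754686594) 0.07679971390224609
608 ((0.5191640257835388, 0.20131462812423706), 0.009357228875160217) 0.0855620540248646
[0.51973455 0.20124323 0.084     ] [0.51980976 0.20242816 0.074     ] bowl [0.62637342 0.19620364 0.046     ]
[0.51752973 0.19838864 0.12841414]
```

Request:
play_rows([
  [0.01, 0.005, 0.12, 0, 0, 0, 75],
  [0.01, 0.005, 0.24, 0, 0, 0, 75],
  [0.01, 0.005, 0.34, 0, 0, 0, 75],
  [0.01, 0.005, 0.41, 0, 0, 0, 75],
  [0.01, 0.005, 0.41, 0, 0, 0, 75],
])

```text
time_s: 4.7
eef_pos: [0.5209, 0.2025, 0.049]
orientation: [[0.0, 1.0, -0.001], [1.0, -0.0, -0.001], [-0.001, -0.001, -1.0]]
ft_force: [0.2, 1.0, -0.9]
finger_gap: 0.879
```

```bash
python3 - <<'E'
from h import *
c=cap('wrist','w5'); s=bot.read_state(); print(s['time_s'],s['eef_pos'],s['finger_gap'],s['ft_force'])
E
```

```text
4.75 [0.52139967 0.20277591 0.04985978] 0.8778156407300391 [0.49865037 0.67868378 0.10780471]
```

View pics/w5.png

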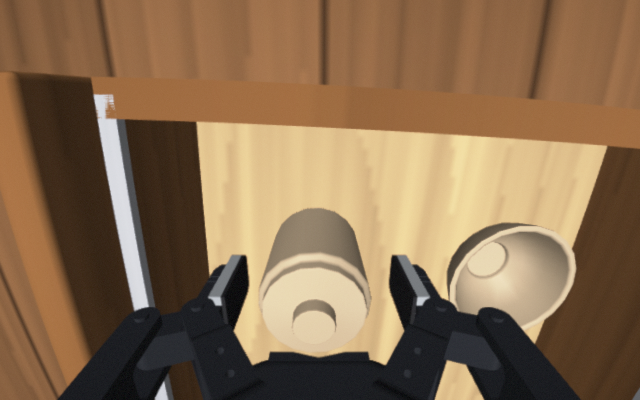

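The jar sits between the pads at (315,290), clear of the bowl and rail. I close on it.

Request:
play_rows([
  [0, -0.003, 0.015, 0, 0, 0, 65],
  [0, -0.003, 0.015, 0, 0, 0, 56],
  [0, -0.003, 0.015, 0, 0, 0, 46],
  [0, -0.003, 0.015, 0, 0, 0, 40],
  [0, -0.003, 0.015, 0, 0, 0, 40],
  [0, -0.003, 0.015, 0, 0, 0, 40],
  [0, -0.003, 0.015, 0, 0, 0, 40],
])

```text
time_s: 5.45
eef_pos: [0.5207, 0.2031, 0.0475]
orientation: [[0.0, 1.0, 0.001], [1.0, -0.0, 0.0], [0.0, 0.001, -1.0]]
ft_force: [-0.8, -0.3, 5.1]
finger_gap: 0.587
```

Request:
play_rows([
  [0, 0, -0.03, 0, 0, 0, 40],
  [0, 0, -0.1, 0, 0, 0, 40],
  [0, 0, -0.2, 0, 0, 0, 40],
  [0, 0, -0.35, 0, 0, 0, 40],
  [0, 0, -0.5, 0, 0, 0, 40],
  [0, 0, -0.65, 0, 0, 0, 40],
  [0, 0, -0.8, 0, 0, 0, 40],
  [0, 0, -0.92, 0, 0, 0, 40],
  [0, 0, -0.92, 0, 0, 0, 40],
])

```text
time_s: 6.35
eef_pos: [0.5223, 0.2039, 0.2345]
orientation: [[0.0, 1.0, 0.007], [1.0, -0.0, 0.003], [0.003, 0.007, -1.0]]
ft_force: [0.9, 0.4, -2.7]
finger_gap: 0.586
```

```bash
python3 - <<'E'
from h import *
c=cap('wrist','w6'); s=bot.read_state(); print(s['time_s'],s['eef_pos'],s['finger_gap'],s['ft_force'])
c=cap('side','s6');im=c['color'][:,:,::-1]
cv2.imwrite('pics/cr6.png',cv2.resize(im[60:300,130:370],None,fx=2.5,fy=2.5))
E
```

```text
6.4 [0.52122411 0.20327963 0.23243535] 0.5867864914840443 [ 0.37668606  0.52646187 -2.88426654]
```

View pics/w6.png

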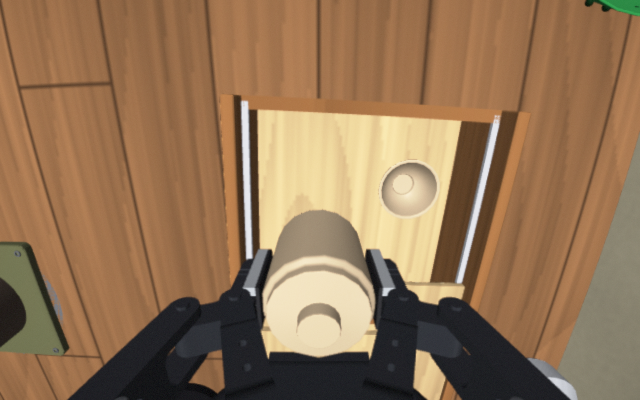

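View pics/cr6.png

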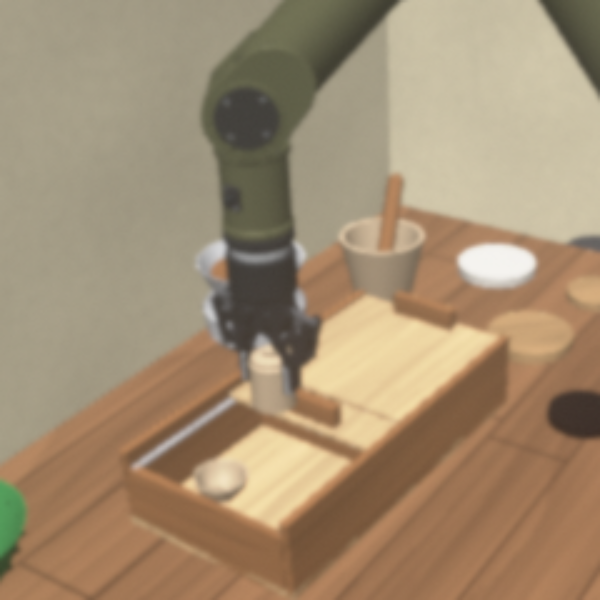

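The jar is held upright, clear of everything, and the bowl hasn't moved. I carry the jar to the board.

Request:
play_rows([
  [-0.05, -0.005, 0, 0, 0, 0, 40],
  [-0.15, -0.015, 0, 0, 0, 0, 40],
  [-0.28, -0.03, 0, 0, 0, 0, 40],
  [-0.42, -0.04, 0, 0, 0, 0, 40],
  [-0.56, -0.055, 0, 0, 0, 0, 40],
  [-0.7, -0.07, 0, 0, 0, 0, 40],
  [-0.84, -0.085, 0, 0, 0, 0, 40],
  [-0.98, -0.1, 0, 0, 0, 0, 40],
])

```text
time_s: 7.25
eef_pos: [0.4988, 0.0049, 0.229]
orientation: [[0.0, 1.0, -0.003], [1.0, -0.0, -0.001], [-0.001, -0.003, -1.0]]
ft_force: [0.5, -0.1, -2.4]
finger_gap: 0.586
```

Request:
play_rows([
  [-0.14, -0.015, 0, 0, 0, 0, 40],
  [-0.28, -0.03, 0, 0, 0, 0, 40],
  [-0.42, -0.04, 0, 0, 0, 0, 40],
  [-0.56, -0.055, 0, 0, 0, 0, 40],
  [-0.7, -0.07, 0, 0, 0, 0, 40],
  [-0.84, -0.085, 0, 0, 0, 0, 40],
  [-0.98, -0.1, 0, 0, 0, 0, 40],
])

```text
time_s: 7.95
eef_pos: [0.4785, -0.1906, 0.2289]
orientation: [[0.001, 1.0, -0.003], [1.0, -0.001, 0.001], [0.001, -0.003, -1.0]]
ft_force: [1.3, -0.2, -2.0]
finger_gap: 0.587
```

Request:
play_rows([
  [-0.14, -0.015, 0, 0, 0, 0, 40],
  [-0.28, -0.03, 0, 0, 0, 0, 40],
  [-0.42, -0.04, 0, 0, 0, 0, 40],
  [-0.56, -0.055, 0, 0, 0, 0, 40],
  [-0.68, -0.065, 0, 0, 0, 0, 40],
  [-0.76, -0.07, 0, 0, 0, 0, 40],
  [-0.76, -0.07, 0, 0, 0, 0, 40],
  [-0.76, -0.07, 0, 0, 0, 0, 40],
])

```text
time_s: 8.75
eef_pos: [0.466, -0.3399, 0.2296]
orientation: [[-0.0, 1.0, -0.001], [1.0, 0.0, 0.002], [0.002, -0.001, -1.0]]
ft_force: [0.2, -0.1, -1.4]
finger_gap: 0.587
```

```bash
python3 - <<'E'
from h import *
c=cap('wrist','w7'); s=bot.read_state(); print(s['time_s'],s['eef_pos'],s['orientation'].round(3).tolist(),s['finger_gap'],s['ft_force'],s['joint_positions'].round(2))
c=cap('scene','s7');im=c['color'][:,:,::-1]
cv2.imwrite('pics/cr7.png',cv2.resize(im[90:290,140:440],None,fx=2.6,fy=2.6))
P=cloud(load('w7'));z=P[...,2];x=P[...,0];y=P[...,1]
E
```

```text
8.8 [ 0.46647599 -0.33913737  0.22981085] [[-0.002, 1.0, -0.001], [1.0, 0.002, 0.002], [0.002, -0.001, -1.0]] 0.5865714802669248 [-0.15758673  0.81873341 -1.52502443] [ 0.71  0.65 -0.27  1.73  0.23  0.8   0.33]
```

View pics/w7.png

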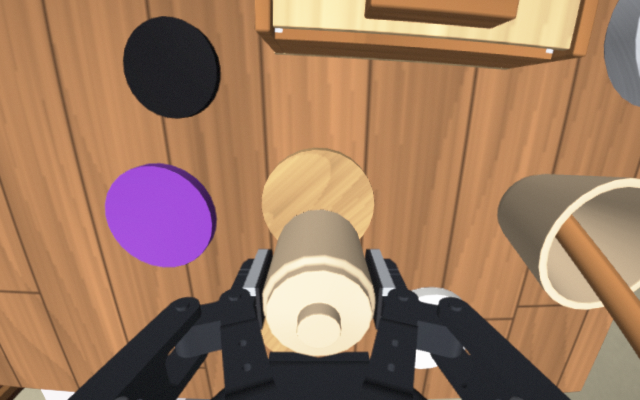

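View pics/cr7.png

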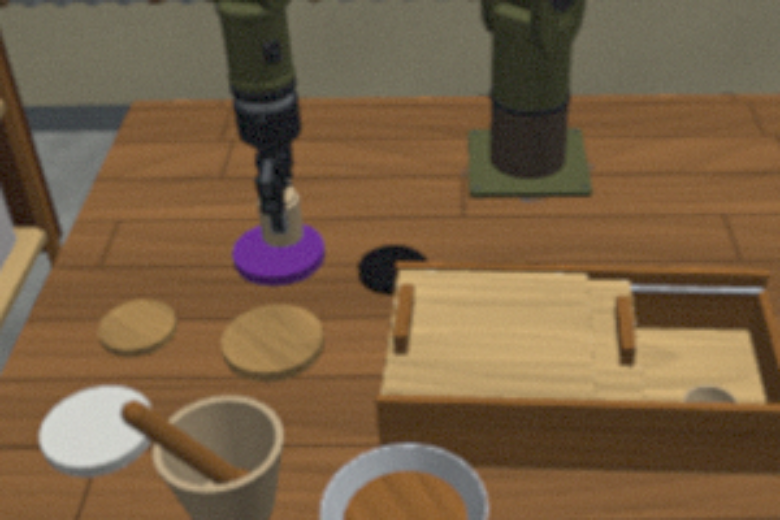

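```bash
python3 - <<'E'
from h import *
from scipy.optimize import least_squares
c=load('w7'); 
px=[(262,199),(374,199),(319,150),(275,170),(360,167),(266,215),(370,220)]
q=np.array([w(c,u,v,.02)[:2] for u,v in px]); print(q.round(4).tolist())
r=least_squares(lambda p:np.hypot(q[:,0]-p[0],q[:,1]-p[1])-.07,[.46,-.37]); print(r.x,r.fun)
r=least_squares(lambda p:np.hypot(q[:,0]-p[0],q[:,1]-p[1])-p[2],[.46,-.37,.07]); print(r.x)
print(w(c,319,190))
E
```

```text
[[0.3968, -0.3685], [0.5347, -0.3682], [0.4669, -0.3082], [0.4145, -0.332], [0.5156, -0.3282], [0.4005, -0.3896], [0.5314, -0.3962]]
[ 0.46637561 -0.37779828] [ 0.0002081  -0.00101441 -0.00041094 -0.00084058 -0.00017565 -0.00308892
 -0.00242419]
[ 0.46637975 -0.37608188  0.06837032]
[ 0.46696796 -0.35614919  0.02218515]
```

The wrist fit puts the board at (0.466, -0.377) with r ≈ 69 mm, in line with the first scene and side fits. I centre over it and lower.

Request:
play_rows([
  [-0.08, 0, 0, 0, 0, 0, 40],
  [-0.185, 0, 0.06, 0, 0, 0, 40],
  [-0.185, 0, 0.2, 0, 0, 0, 40],
  [-0.185, 0, 0.36, 0, 0, 0, 40],
  [-0.185, 0, 0.52, 0, 0, 0, 40],
  [-0.185, 0, 0.66, 0, 0, 0, 40],
  [-0.185, 0, 0.76, 0, 0, 0, 40],
  [-0.185, 0, 0.82, 0, 0, 0, 40],
  [-0.185, 0, 0.83, 0, 0, 0, 40],
  [-0.185, 0, 0.83, 0, 0, 0, 40],
])

```text
time_s: 9.85
eef_pos: [0.4669, -0.3783, 0.0646]
orientation: [[-0.0, 1.0, 0.001], [1.0, 0.0, -0.001], [-0.001, 0.001, -1.0]]
ft_force: [0.5, -0.2, -1.4]
finger_gap: 0.586
```

```bash
python3 - <<'E'
from h import *
c=cap('side','s8');im=c['color'][:,:,::-1]; s=bot.read_state(); print(s['time_s'],s['eef_pos'],s['finger_gap'],s['ft_force'])
cv2.imwrite('pics/cr8.png',cv2.resize(im[120:240,260:420],None,fx=4,fy=4,interpolation=cv2.INTER_CUBIC))
c=cap('scene','s8b');im=c['color'][:,:,::-1]
cv2.imwrite('pics/cr8b.png',cv2.resize(im[140:260,180:340],None,fx=4,fy=4,interpolation=cv2.INTER_CUBIC))
E
```

```text
9.9 [ 0.46721529 -0.37849809  0.06519881] 0.5846683431881889 [ 0.43754098 -0.79658279 -0.93080461]
```

View pics/cr8.png

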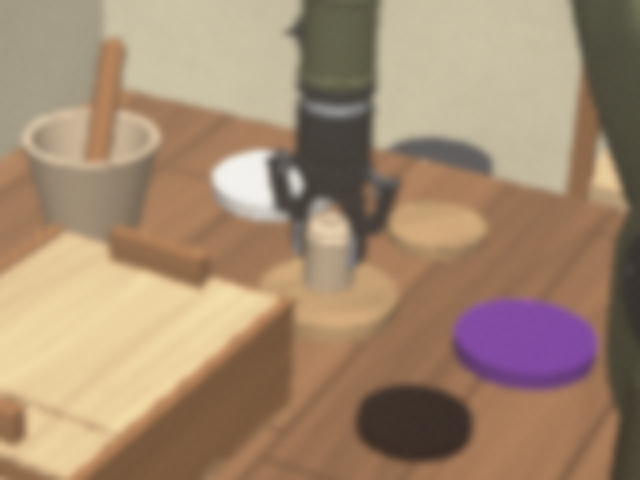

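View pics/cr8b.png

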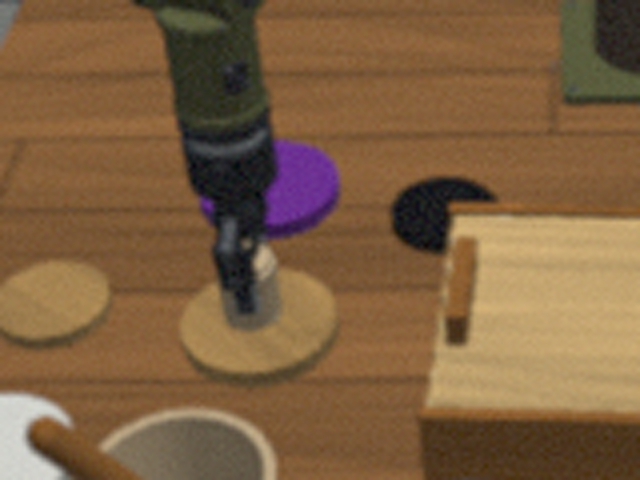

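The jar hangs about 9 mm above the board's centre in both views. I lower it slowly.

Request:
play_rows([
  [0, 0, 0.01, 0, 0, 0, 40],
  [0, 0, 0.02, 0, 0, 0, 40],
  [0, 0, 0.028, 0, 0, 0, 40],
  [0, 0, 0.036, 0, 0, 0, 40],
  [0, 0, 0.042, 0, 0, 0, 40],
  [0, 0, 0.042, 0, 0, 0, 40],
  [0, 0, 0.042, 0, 0, 0, 40],
])

```text
time_s: 10.65
eef_pos: [0.4664, -0.3779, 0.0558]
orientation: [[0.0, 1.0, -0.0], [1.0, -0.0, 0.0], [0.0, -0.0, -1.0]]
ft_force: [-0.0, 0.6, -2.1]
finger_gap: 0.587
```

Request:
play_rows([
  [0, 0, 0.005, 0, 0, 0, 40],
  [0, 0, 0.005, 0, 0, 0, 40],
  [0, 0, 0.01, 0, 0, 0, 40],
  [0, 0, 0.01, 0, 0, 0, 40],
])

```text
time_s: 11.05
eef_pos: [0.4666, -0.3781, 0.0555]
orientation: [[0.0, 1.0, 0.0], [1.0, -0.0, -0.001], [-0.001, 0.0, -1.0]]
ft_force: [-3.2, 2.3, 11.3]
finger_gap: 0.589
```

It touched down at 11 N. I ease back 1 mm and open slowly.

Request:
play_rows([
  [0, 0, -0.005, 0, 0, 0, 40],
  [0, 0, -0.005, 0, 0, 0, 52],
  [0, 0, -0.005, 0, 0, 0, 56],
  [0, 0, -0.005, 0, 0, 0, 65],
  [0, 0, -0.005, 0, 0, 0, 75],
  [0, 0, -0.005, 0, 0, 0, 75],
])

```text
time_s: 11.65
eef_pos: [0.4665, -0.378, 0.0548]
orientation: [[-0.0, 1.0, 0.0], [1.0, 0.0, 0.0], [0.0, 0.0, -1.0]]
ft_force: [-1.3, 0.6, -0.4]
finger_gap: 0.876
```

```bash
python3 - <<'E'
from h import *
c=cap('wrist','w9'); s=bot.read_state(); print(s['time_s'],s['eef_pos'],s['finger_gap'],s['ft_force'])
E
```

```text
11.7 [ 0.46644316 -0.37797111  0.05481471] 0.8784296791688847 [-0.69132542  0.0940483  -1.04033796]
```

View pics/w9.png

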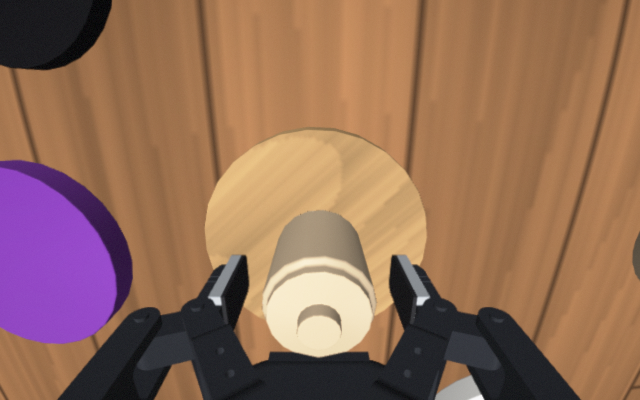

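The jar stands on the board at (319,280) and both pads are clear. I rise straight up.

Request:
play_rows([
  [0, 0, -0.05, 0, 0, 0, 80],
  [0, 0, -0.15, 0, 0, 0, 80],
  [0, 0, -0.3, 0, 0, 0, 80],
  [0, 0, -0.5, 0, 0, 0, 80],
  [0, 0, -0.7, 0, 0, 0, 80],
  [0, 0, -0.9, 0, 0, 0, 80],
  [0.15, 0, -0.95, 0, 0, 0, 80],
  [0.15, 0, -0.95, 0, 0, 0, 80],
  [0.15, 0, -0.95, 0, 0, 0, 80],
])

```text
time_s: 12.6
eef_pos: [0.4666, -0.3474, 0.2459]
orientation: [[-0.002, 1.0, 0.001], [1.0, 0.002, -0.001], [-0.001, 0.001, -1.0]]
ft_force: [-0.2, -0.2, 0.6]
finger_gap: 0.937
```

```bash
python3 - <<'E'
from h import *
c=cap('wrist','w10'); s=bot.read_state(); print(s['time_s'],s['eef_pos'],s['ft_force'],abs(s['qvel']).max())
P=cloud(c);z=P[...,2];x=P[...,0];y=P[...,1]
for lo,hi in [(.072,.086),(.088,.1)]:
    m=(z>lo)&(z<hi)&(np.hypot(x-.466,y+.377)<.06); q=P[m]
    if len(q)>5: print(lo,len(q),cv2.minEnclosingCircle(q[:,:2].astype(np.float32)),np.median(q[:,2]))
d=cap('scene','s10');im=d['color'][:,:,::-1]
cv2.imwrite('pics/cr10.png',cv2.resize(im[140:290,180:470],None,fx=2.7,fy=2.7,interpolation=cv2.INTER_CUBIC))
P=cloud(d);z=P[...,2];x=P[...,0];y=P[...,1]
m=(z>.132)&(z<.155)&(y<-.14)&(y>-.3)&(x>.48)&(x<.7); q=P[m]; print('topbat',len(q),cv2.minAreaRect(q[:,:2].astype(np.float32)))
e=cap('side','s10b')['color'][:,:,::-1]
cv2.imwrite('pics/cr10b.png',cv2.resize(e[120:300,170:430],None,fx=3,fy=3,interpolation=cv2.INTER_CUBIC))
E
```

```text
12.65 [ 0.46600155 -0.3482331   0.24509215] [-0.15805741 -1.08657691 -1.0006436 ] 0.020335587572624037
0.072 1088 ((0.4670698046684265, -0.37997299432754517), 0.025972653180360794) 0.08460198908102576
0.088 238 ((0.46761026978492737, -0.3791810870170593), 0.009705395437777042) 0.0934590932164755
topbat 128 ((0.5518563985824585, -0.18772420287132263), (0.017775392159819603, 0.10261499881744385), 87.04907989501953)
```

View pics/cr10.png

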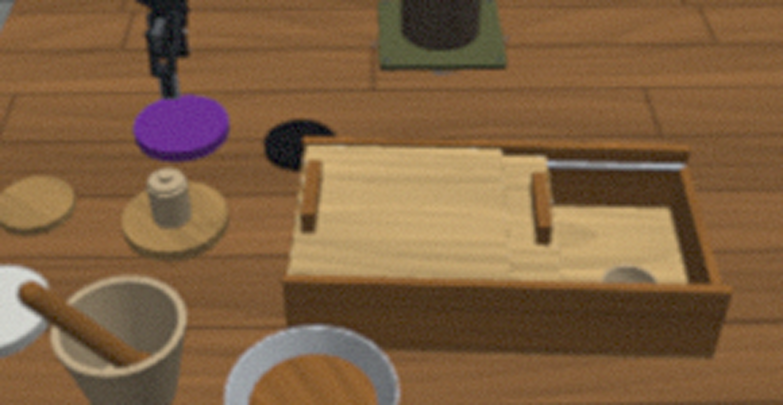

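View pics/cr10b.png

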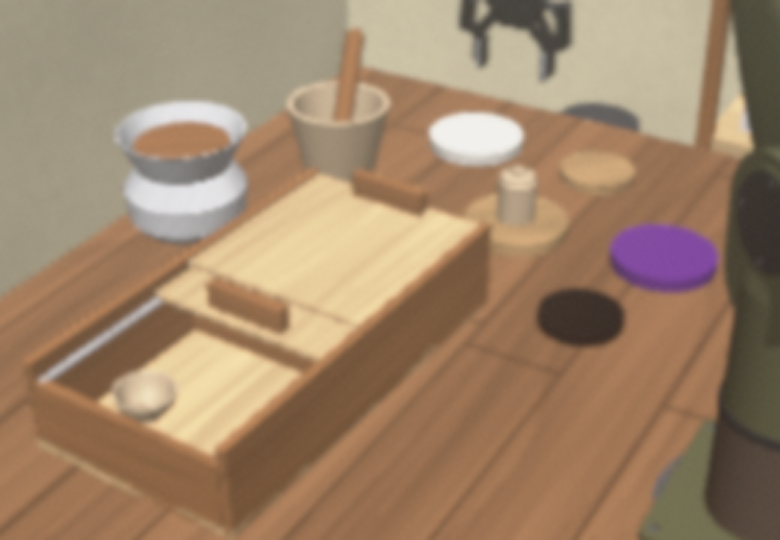

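View pics/w10.png

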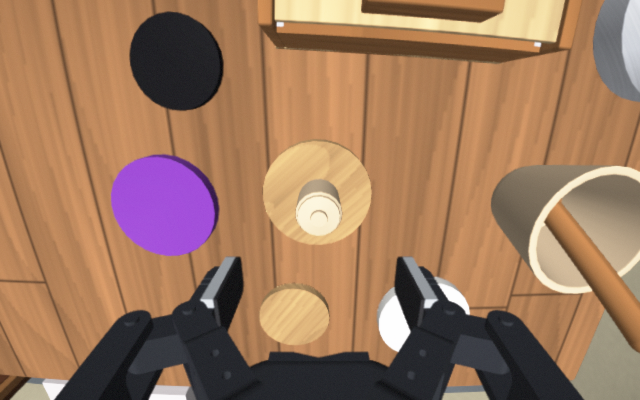

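The jar stands upright at (0.467, -0.380), about 3 mm from the board's centre. The upper door hasn't moved, the bowl is in place, and the gripper is clear. I hand in.

```bash
python3 -c "
from rig import bot
print(bot.close_job())"
```

```text
the job is handed in; nothing more can be done
None
```

The jar is standing upright on the larger wooden board, and I handed the job in at about 12.8 s. The hand-in reported no verdict.

I pushed the lower door open to its stop with the closed fingers. I then lifted the jar out by its sides, carried it over the cabinet, lowered it until it touched, and released it.

| Check | What it showed |
|---|---|
| Jar position | Axis about 3 mm from the board's centre (limit 44 mm) |
| Jar posture | Lid and knob heights fit an upright jar on the board; it looked upright in all three views |
| Upper door | Batten within 1 mm of where it started |
| Bowl | In its place by eye in the last views; I did not measure it again |
| Robot | Gripper clear of everything |

- **Door travel:** the batten measured about 0.174 m of travel after the push, against the 0.18 m I worked out for fully open. The batten was partly hidden in that view, and the fingers met a 5.6 N stop where full travel was expected.
- **Touchdown:** the jar met the board with about 11 N of force for a moment, so I eased back 1 mm before opening the fingers.

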